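# Stack the green cases in the rack and pin its gate shut

## Task

Stack all the green cases squarely, one on top of the other, on the black pad of the rack. Then swing the yellow gate fully shut, push the hitch pin from its wooden block all the way down through the cross hole of the rack's shaft in front of the gate, with its loop towards the shaft's end, and swing the sprung loop down over the shaft end until it snaps. Leave the red case and the other things where they are.

Things in the scene. Friction and masses are not known exactly. Their poses are not given: they have to be found in the camera images.
- rack: fixed rack; origin on the table under the column's middle; x to its back, y to its left seen from the robot, z up. Plywood base 140 x 300 x 12 mm. Behind the column two uprights (12 mm thick, 120 mm above the base) at x +42, y +-57 mm; beside it two stops (8 mm thick, 113 mm above the base) at x 0, y +-80 mm. A centred case has about 6 mm of room beside, behind and before it, gate shut
- pad (a point): centre of the black 60 x 140 mm rubber pad on the top face of the rack's base (12 mm above the table), where the column of cases stands, long sides along the rack's y
- gate (a joint): yellow gate at the rack's front, on an upright axis: 0 = shut (along rack y), up to 1.6 rad as the free end swings out to the robot; stiff (0.12 N m), stays where left. Its rails are 10 x 10 mm, their centres 35, 81 and 117 mm above the table; shut they lie at rack x -41.5, from y +105 to -145 mm (lowest to -85), and pass above and below the square shaft
- gate_hinge (a point): on the gate's upright hinge axis (rack x -41.5, y +105 mm), 122 mm above the table
- gate_knob (a point): centre of the top of the gate's upright black round knob, 18 mm thick, at the end of a short yellow arm that sticks out 45 mm in front of the top rail, 110 mm along the gate from the hinge axis; the knob stands 42 mm above the arm (top face of the arm 121 mm, this point 163 mm above the table); with the gate shut this point is at rack x -86.5, y -5 mm
- shaft_hole (a point): centre of the top mouth of the upright cross hole (12.5 mm wide, 18 mm deep, right through) in the rack's level square steel shaft, 108 mm above the table; axes as the rack's. The shaft, 24 mm wide and 18 mm high, points to rack -x and ends 14 mm in front of the hole's axis, clear underneath; the shut gate's rails are centred 19 mm behind that axis
- park: fixed wooden block 55 x 55 x 45 mm with a hole in its top, in which the hitch pin stands at first; origin at the centre of its underside
- pin: hitch pin, 0.1 kg; origin at the centre of its collar's underside (collar 22 mm wide, 5 mm thick), z up. Below, a steel shank 9 mm thick reaches 34 mm down, foot tapered; above, a red square grip 16 x 16 mm from 5 to 44 mm above the origin. Its brass loop is hinged 8 mm above the origin and points to the pin's -x
- loop (a joint): sprung U of 5 mm wire on the pin (legs at pin y +-18 mm, cross bar 44 mm from the hinge axis), turning about the pin's y: 0 = open, 20 degrees above level; 1.65 rad = swung down, nearly straight down round the shaft end, bar below the shaft. Over-centre spring: past about 0.85 rad it snaps shut, before that it snaps back open; about 1 N down on the bar moves it
- loop_bar (a point): middle of the loop's cross bar
- case1: closed green hard plastic case, 60 mm (its x) x 140 mm (its y) x 32 mm high, about 0.35 kg, plain box outside with a pale paper label on its lid; origin at the centre of its underside, z up; either long side may face the front. None if this start has no such case.
- case2: closed green hard plastic case, 60 mm (its x) x 140 mm (its y) x 32 mm high, about 0.35 kg, plain box outside with a pale paper label on its lid; origin at the centre of its underside, z up; either long side may face the front. None if this start has no such case.
- case3: closed green hard plastic case, 60 mm (its x) x 140 mm (its y) x 32 mm high, about 0.35 kg, plain box outside with a pale paper label on its lid; origin at the centre of its underside, z up; either long side may face the front. None if this start has no such case.
- case4: closed green hard plastic case, 60 mm (its x) x 140 mm (its y) x 32 mm high, about 0.35 kg, plain box outside with a pale paper label on its lid; origin at the centre of its underside, z up; either long side may face the front. None if this start has no such case.
- red_case: a red case of the same size as the green ones; bystander, stays where it is; origin at the centre of its underside
- screwdriver: bystander: screwdriver lying on the table
- jar: bystander: amber jar, 52 mm across, 75 mm high
- can: bystander: blue can, 60 mm across, 110 mm high
- carton: bystander: yellow carton 70 x 100 x 45 mm
- weight: bystander: brass weight, 44 mm across, 35 mm high
Things that resemble listed ones, but are neither listed nor needed, are in the scene too. What is shaped like the pin but pink or turquoise is not meant.

How it is judged:
On the way, in this order (a step that is already met when the one before it is completed fails the run):
1. all green cases stacked squarely on the pad and let go (horizontal distance between each of case1, case2, case3, case4 and pad below 0.012 m and angle between the y axis of each of case1, case2, case3, case4 and the y axis of rack, either way round below 0.15 rad and angle between each of case1, case2, case3, case4's own z axis and vertical below 0.06 rad and linear speed of each of case1, case2, case3, case4 below 0.02 m/s and contact force between each of case1, case2, case3, case4 and the fingers below 0.3 N), for 0.3 s.
2. the gate is shut (value of joint gate below 0.08 rad), for 0.2 s.
3. the hitch pin stands fully in the shaft's cross hole (value of joint gate below 0.08 rad and horizontal distance between pin and shaft_hole below 0.005 m and z of pin in the frame of shaft_hole between -0.004 and 0.004 m and angle between pin's own z axis and vertical below 0.12 rad), for 0.2 s.
4. the loop is snapped down over the shaft end (all of step 3 and value of joint loop above 1.45 rad and x of loop_bar in the frame of shaft_hole below 0 m), for 0.2 s.
At the end, for the whole second after the job is handed in: All green cases present in one level column: centre within 12 mm, turn within 0.15 rad of the pad, let go, at rest; gate within 0.08 rad of shut; pin within 5 mm of the hole, collar within 4 mm of the shaft, tilt under 0.12 rad, at rest; loop beyond 1.45 rad on the shaft-end side (all of step 1 and all of step 4 and linear speed of pin below 0.02 m/s); the robot touches nothing.
It fails at once if the red case is moved more than 6 cm (distance of red_case from where it was at the start of the episode above 0.06 m).
It fails at once if the screwdriver, jar, can, carton or weight is moved more than 6 cm (distance of any of screwdriver, jar, can, carton, weight from where it was at the start of the episode above 0.06 m).
Of case1, case2, case3, case4 only 3 to 4 are there at a start; the rules pass over those that are not, and their reading is None.
At some moment in a run one of case1, case2, case3, case4 may be knocked a few centimetres aside while the robot is not near it.
It also fails if it takes over 210 s, if anything falls off the work surface, if the arm or the gripper's body presses on something with over 40 N, if the wrist force passes 120 N, or if a joint passes its speed limit or range.

## Robot

A 7-joint arm with a two-finger parallel gripper is mounted at the origin on the work surface. World frame = base frame: x ahead of the robot, y to its left, z up, the work surface at z = 0. Lengths are in m, angles in rad, forces in N, time in s.
With the tool pointing down it reaches from about 0.4 to 0.9 m from the base axis. Payload 5.5 kg.
Tool frame: the origin (TCP) lies midway between the tips of the shut fingers; the grasp point (between the pads) lies 19 mm behind it (manip.grip_depth is the distance from the TCP to the grasp point, in m); z points along the fingers, y is the line along which they close (so a half turn about z gives the same grasp; the last joint's range is limited). The gripper opens to 92 mm and grips with 3 to 60 N. Pads are 19 mm wide; open, the fingers measure 130 mm over their backs; the gripper's body (75 mm by 190 mm) begins 47 mm behind the grasp point.
Start: joints at [1.388, 0.501, -0.427, 1.55, 0.221, 1.138, -0.21], TCP at [0.28, -0.586, 0.227] pointing down, gripper open.
Joint ranges: [-2.88, 2.88], [-0.31, 2.03], [-1.54, 1.56], [0.2, 2.42], [-1.41, 4.55], [0.19, 2.02], [-2.57, 2.57]. Speed limits (rad/s): [2.57, 2.57, 3.14, 3.14, 3.14, 3.14, 3.14].

## Interface

Orientations are given as a unit quaternion [x, y, z, w].
In Python, from bench import manip, effector, viewer gives the robot as it stands. Calls block until the motion is done:
- manip.move_pose(position, orientation): joint-space move of the TCP to a pose.
- manip.servo_line(position, ori=None, vel=0.15): straight line of the TCP; ori=None keeps the orientation; vel is the mean speed in m/s.
- manip.movej(angles): joint-space move.
- effector.open_jaws() and effector.close(f_grip=None): open the fingers fully, or close them until they stop; f_grip is the grip in N (None keeps the last).
- manip.sleep(seconds).
- manip.solve_ik(position, orientation): joint angles nearest the present ones, or None.
- viewer.get_image(name): name is "side" or "top"; returns the picture (400x640x3 uint8, red, green, blue); there is no depth.
- viewer.get_calibration(name): a dict with "vfov" (degrees; the focal length in pixels is half the picture's height over the tangent of half this angle, whatever the lens; pixels are square), "cx", "cy" (the principal point, pixels), "eye" and "attitude" of the camera in the world. Camera axes: x right, y down, z forward; pixel columns grow to the right and rows downward; lengths in m; the calibration is good to about 2 mm. A picture is of the moment at which its call begins. get_calibration takes no time and is no camera call.
A pose or a line that the arm cannot do raises manip.PlanningError and nothing moves.
- manip.hand_in(): hands the job in; it is judged then, once.
Readings, each from a call of its own:
- manip.current_clock(): time.
- manip.current_q(): joint angles.
- manip.current_joint_velocities(): joint speeds.
- manip.current_tau(): joint torques, N m.
- manip.current_tool_pos(): TCP position.
- manip.current_tcp_rot(): TCP orientation.
- manip.current_force(): force on the tool from outside, world axes, zero at the start.
- manip.current_wrist_torque(): the same for the moment, N m.
- manip.current_finger_gap(): finger opening in m.
- manip.current_gripper_force(): force on a finger pad.
Only numpy, scipy, OpenCV 4.12 (cv2) and the standard library are available. Lean on these libraries where they do the work, as an engineer would, in place of code of your own. Each camera call takes 0.05 s, during which the arm holds its last target. There are 200 camera calls.

## Working session

There is one attempt and no reset: what is moved stays moved. The work goes in short steps, each a Python script; the robot and the scene stay as the last script left them, time stands still between calls to the robot, and variables do not carry over. Pictures are saved under pics/ and viewed, at most 15 in all, crops included, and the job is handed in when it is done.

```bash
ls; mkdir -p pics; python3 - <<'E'
from bench import manip, effector, viewer
import cv2
for n in("side","top"):
    c=viewer.get_calibration(n);print(n,c)
    cv2.imwrite(f"pics/{n}0.png",viewer.get_image(n)[:,:,::-1])
print(manip.current_tcp_rot(),manip.current_tool_pos(),manip.current_clock(),manip.grip_depth)
E
```

```text
pics
side {'vfov': 52.828260707596996, 'cx': 328.90977485853045, 'cy': 200.7092077609145, 'eye': array([0.46080157, 0.62507323, 0.93748229]), 'attitude': array([-0.06832863,  0.93440003, -0.34926491,  0.01554996])}
top {'vfov': 52.97538585213515, 'cx': 314.9903660762742, 'cy': 201.51525985913824, 'eye': array([ 0.39615722, -0.06734649,  1.40118071]), 'attitude': array([-0.70131712,  0.71034838, -0.04676417,  0.0370485 ])}
[ 9.75253572e-01  2.21087622e-01 -1.65523720e-04 -8.40649466e-04] [ 0.27995463 -0.58594943  0.22578011] 0.1 0.0188
```

View pics/top0.png

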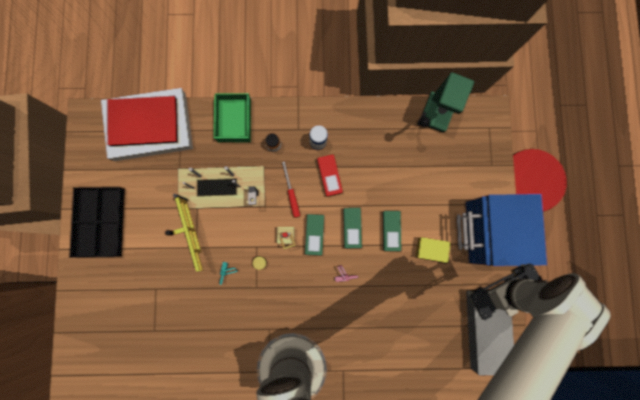

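View pics/side0.png

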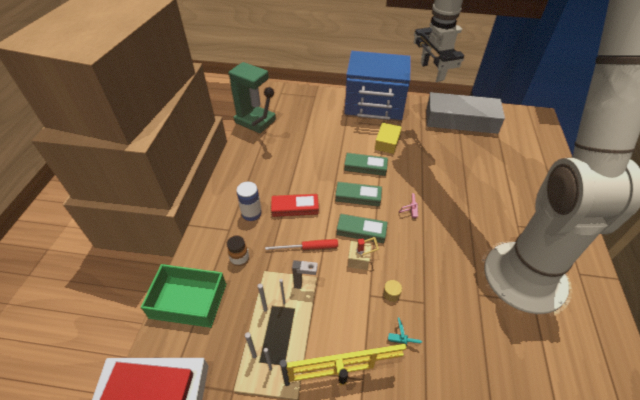

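Top picture: the rack is at (220,187), with the pad at (215,188), the gate running from (180,198) to (198,268) and its knob at (170,233). The shaft is at (252,195).

| Wanted | Candidates | Choice |
|---|---|---|
| Green cases | (314,235), (352,228), (392,230); not the green tray (232,117) or the green machine (450,100) | the first three |
| Pin | red grip in block (286,237); not turquoise (228,270) or pink (345,273) | (286,237) |
| Red case | (330,175); not the red book (142,120) | (330,175) |

Next is one close crop to check this.

```bash
cat > h.py <<'E'
from bench import manip, effector, viewer
import numpy as np, cv2
from scipy.spatial.transform import Rotation as R
def cam(n):
    c=viewer.get_calibration(n); f=200/np.tan(np.radians(c["vfov"]/2))
    return c,f,R.from_quat(c["attitude"]).as_matrix()
def proj(n,p):
    c,f,M=cam(n); q=(np.atleast_2d(p)-c["eye"])@M
    return np.c_[c["cx"]+f*q[:,0]/q[:,2],c["cy"]+f*q[:,1]/q[:,2]]
def unproj(n,uv,z):
    c,f,M=cam(n); uv=np.atleast_2d(uv).astype(float)
    d=np.c_[(uv[:,0]-c["cx"])/f,(uv[:,1]-c["cy"])/f,np.ones(len(uv))]@M.T
    return c["eye"]+d*((z-c["eye"][2])/d[:,2])[:,None]
def both(uvt,uvs):  # triangulate top+side
    A=[];b=[]
    for n,uv in(("top",uvt),("side",uvs)):
        e=cam(n)[0]["eye"];d=unproj(n,uv,0)[0]-e;d/=np.linalg.norm(d)
        P=np.eye(3)-np.outer(d,d);A.append(P);b.append(P@e)
    x=np.linalg.lstsq(np.vstack(A),np.hstack(b),rcond=None)
    return x[0],float(np.sqrt(x[1][0]) if len(x[1]) else 0)
def down(yaw): # tool z down, tool y (closing) along world angle yaw+90deg
    return (R.from_euler('z',yaw)*R.from_euler('x',np.pi)).as_quat()
def save(n,name,box=None,s=1):
    im=viewer.get_image(n)[:,:,::-1]
    if box: x0,y0,x1,y1=box; im=im[y0:y1,x0:x1]
    cv2.imwrite("pics/"+name,cv2.resize(im,None,fx=s,fy=s,interpolation=cv2.INTER_CUBIC))
E
python3 - <<'E'
from h import *
t=manip.current_tool_pos(); print(proj("top",t),proj("side",t))
save("top","t1.png",(160,150,420,290),3); save("side","s1.png",(230,140,430,400),2.3)
print(R.from_quat(manip.current_tcp_rot()).as_matrix().round(2))
im=viewer.get_image("top");hsv=cv2.cvtColor(im,cv2.COLOR_RGB2HSV)
m=cv2.inRange(hsv,(65,100,25),(95,255,140))
n,l,st,ce=cv2.connectedComponentsWithStats(m)
for i in range(1,n):
    if st[i,4]>60: print(st[i],ce[i].round(1),unproj("top",ce[i],.032).round(3))
E
```

```text
[[489.54765989 287.38679499]] [[431.3062093   72.67824235]]
[[ 0.9   0.43 -0.  ]
 [ 0.43 -0.9   0.  ]
 [ 0.   -0.   -1.  ]]
[426  77  34  45 263] [439.6 102.7] [[ 0.908 -0.535  0.032]]
[215  95  35  46 670] [231.8 116.5] [[0.864 0.201 0.032]]
[220 263   9  20  62] [223.3 271.9] [[0.325 0.224 0.032]]
```

View pics/t1.png

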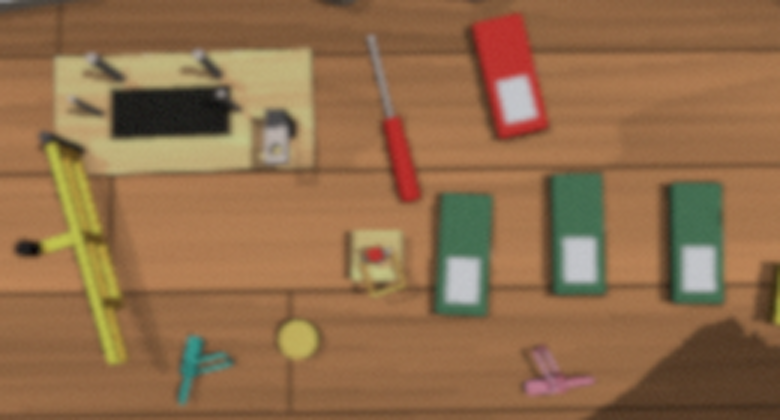

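View pics/s1.png

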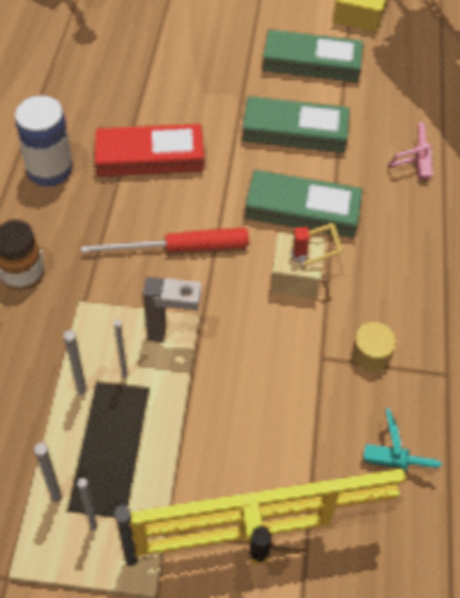

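The crops confirm it: three green cases, none stacked. The pin with the red grip stands in its block at crop (375,255), loop towards the robot. The rack shaft with its hole is at about crop (273,145), and the gate is open. Next I'll fit the case, pad, pin and hole poses numerically.

```bash
cat >> h.py <<'E'
from scipy.optimize import minimize
def greenmask(im):
    im=im.astype(int); r,g,b=im[...,0],im[...,1],im[...,2]
    m=((g>r*1.35)&(g>b*1.1)&(g<150)).astype(np.uint8)
    return m
def boxuv(n,x,y,yaw,z,dims=(.06,.14,.032)):
    dx,dy,h=dims
    P=np.array([[sx*dx/2,sy*dy/2,zz] for sx in(-1,1) for sy in(-1,1) for zz in(0,h)])
    P=R.from_euler('z',yaw).apply(P)+[x,y,z]
    return proj(n,P)
def fitbox(mask,n,p0,z=0.,dims=(.06,.14,.032)):
    S=4; big=cv2.resize(mask.astype(np.float32),None,fx=S,fy=S,interpolation=cv2.INTER_LINEAR)
    def cost(p):
        uv=boxuv(n,p[0],p[1],p[2],z,dims); h=cv2.convexHull(uv.astype(np.float32))
        t=np.zeros(big.shape,np.uint8)
        cv2.fillPoly(t,[np.round(((h+.5)*S-.5)*16).astype(np.int32)],1,shift=4)
        i=(big*t).sum(); return -i/(big.sum()+t.sum()-i)
    best=None
    for d in(.03,.01):
        r=minimize(cost,p0 if best is None else best.x,method="Nelder-Mead",options=dict(initial_simplex=(p0 if best is None else best.x)+np.array([[0,0,0],[d,0,0],[0,d,0],[0,0,d*4]]),xatol=1e-4,fatol=1e-5)); best=r
    return best.x,-best.fun
def cases(n="top",z=0.,show=True):
    im=viewer.get_image(n); m=greenmask(im)
    m=cv2.morphologyEx(m,cv2.MORPH_OPEN,np.ones((2,2)))
    k,l,st,ce=cv2.connectedComponentsWithStats(m); out=[]
    for i in range(1,k):
        if not 250<st[i,4]<1000: continue
        c=cv2.convexHull(np.argwhere(l==i)[:,::-1].astype(np.int32)); mm=np.zeros_like(m); cv2.fillPoly(mm,[c],1)
        q=unproj(n,ce[i],z+.032)[0]
        if not(.3<q[0]<.75 and -.5<q[1]<.5): continue
        p,s=fitbox(mm,n,np.array([q[0],q[1],np.pi/2]),z)
        out.append((p,s,st[i]))
        if show: print("case",p.round(4),"iou %.3f"%s,st[i])
    return out
E
python3 - <<'E'
from h import *
cases()
im=viewer.get_image("top")
d=(im.max(2)<45).astype(np.uint8); d[:170]=0;d[205:]=0;d[:,:190]=0;d[:,245:]=0
k,l,st,ce=cv2.connectedComponentsWithStats(d)
i=1+np.argmax(st[1:,4]);print(st[i],ce[i])
c=np.argwhere(l==i)[:,::-1].astype(np.float32);r=cv2.minAreaRect(c);print(r)
B=unproj("top",cv2.boxPoints(r),.012);print(B.round(4),B.mean(0))
o=np.array([160,150]);
for z,pt in((.012,[(55,57),(312,48),(315,172)]),):
    print(unproj("top",np.array(pt)/3+o-.33,z).round(4))
E
```

```text
case [ 0.5258 -0.2166  1.5255] iou 0.427 [345 210  16  21 303]
case [ 0.454  -0.3525  1.5878] iou 0.770 [385 213  16  39 379]
case [ 0.5013 -0.0863  1.5897] iou 0.449 [308 216  16  21 308]
[199 180  37  15 477] [216.18238994 187.11320755]
((216.91851806640625, 186.9632568359375), (13.349326133728027, 36.37091827392578), 87.70938873291016)
[[0.6386 0.3185 0.012 ]
 [0.6423 0.1919 0.012 ]
 [0.5951 0.1896 0.012 ]
 [0.5915 0.3157 0.012 ]] [0.61687858 0.25393912 0.012     ]
[[0.6833 0.3909 0.012 ]
 [0.6907 0.0912 0.012 ]
 [0.5445 0.0875 0.012 ]]
```

```bash
python3 - <<'E'
from h import *
a=viewer.get_image("top")[:,:,::-1];b=viewer.get_image("side")[:,:,::-1]
def c(im,x0,y0,x1,y1,s,h=560):
    return cv2.resize(im[y0:y1,x0:x1],None,fx=s,fy=s,interpolation=cv2.INTER_CUBIC)
T=c(a,235,175,301,255,6);S=c(b,285,225,385,285,4)  # T 396x480, S 400x240
S2=c(b,300,340,400,398,4)[:232]
out=np.zeros((480,796,3),np.uint8);out[:480,:396]=T;out[:240,396:]=S;out[240:472,396:]=S2
cv2.imwrite("pics/d1.png",out)
E
```

```text
(no output)
```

View pics/d1.png

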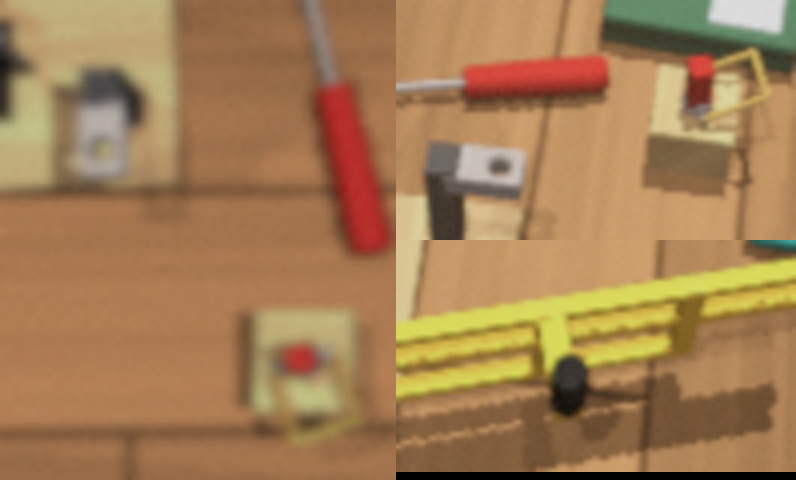

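Hole at top crop (103,148) and side crop (502,165). Pin grip top at top crop (299,359) and side crop (701,62), with the loop pointing towards crop (330,430). Knob top at side crop (569,366).

```bash
python3 - - <<'E'
s=open('h.py').read()
s=s.replace("    return m\n","    pale=(im.min(2)>120)&(im.max(2)-im.min(2)<40)\n    k,l=cv2.connectedComponents(cv2.dilate(m,np.ones((3,3)))|pale.astype(np.uint8))\n    return (m|pale).astype(np.uint8)\n",1)
s=s.replace("    k,l=cv2.connectedComponents(cv2.dilate(m,np.ones((3,3)))|pale.astype(np.uint8))\n","").replace("m=cv2.morphologyEx(m,cv2.MORPH_OPEN,np.ones((2,2)))","m=cv2.morphologyEx(m,cv2.MORPH_CLOSE,np.ones((3,3)))").replace("250<st[i,4]<1000","350<st[i,4]<1000")
open('h.py','w').write(s)
E
python3 - <<'E'
from h import *
cases()
o=np.array
t=lambda x,y:o([x/6+235-.42,y/6+175-.42]); s=lambda x,y:o([(x-396)/4+285-.375,y/4+225-.375]); k=lambda x,y:o([(x-396)/4+300-.375,(y-240)/4+340-.375])
print("hole",both(t(103,148),s(502,165)),unproj("top",t(103,148),.108),unproj("side",s(502,165),.108))
print("pin",both(t(299,357),s(701,62)),unproj("top",t(299,357),.089),unproj("side",s(701,62),.089))
print("bar",both(t(330,430),s(762,73)))
print("bar ends",both(t(302,440),s(770,96)),both(t(358,418),s(753,50)))
print("knob",unproj("side",k(570,364),.163),unproj("top",o([28/3+160,248/3+150]),.155))
im=viewer.get_image("top"); m=(im.max(2)<70).astype(np.uint8); m[:178]=0;m[198:]=0;m[:,:195]=0;m[:,237:]=0
print("pad",fitbox(m,"top",o([.617,.254,.03]),.012,(.06,.14,.0)))
E
```

```text
case [ 0.469  -0.2139  1.5676] iou 0.830 [344 209  17  39 586]
case [ 0.4546 -0.3496  1.5312] iou 0.796 [383 212  17  39 596]
case [ 0.4448 -0.0823  1.5529] iou 0.862 [306 215  17  40 607]
hole (array([0.55971641, 0.11917013, 0.10440926]), 0.001050311028927418) [[0.56001001 0.11865821 0.108     ]] [[0.55854553 0.12141505 0.108     ]]
pin (array([0.44691226, 0.01460657, 0.08874018]), 0.00019691413183067948) [[0.44676324 0.01459977 0.089     ]] [[0.44705521 0.01478031 0.089     ]]
bar (array([ 0.40667596, -0.00066434,  0.06383341]), 0.0009573090703189461)
bar ends (array([0.40080335, 0.01500561, 0.06135814]), 0.0018289211540232398) (array([ 0.41348085, -0.01629817,  0.0666457 ]), 0.00029406614208386654)
knob [[0.45519118 0.36944186 0.163     ]] [[0.45320204 0.36502133 0.155     ]]
pad (array([ 0.6173159 ,  0.25655488, -0.06841132]), np.float64(0.7892325185407274))
```

```bash
cat >> h.py <<'E'
PAD=np.array([.6172,.2545]); RY=.027
def rack(x,y):
    c,s=np.cos(RY),np.sin(RY); return PAD+[c*x-s*y,s*x+c*y]
def pick(p,shift=0.):
    yaw=p[2]-np.pi/2; x,y=p[0],p[1]+shift
    manip.move_pose([x,y,.15],down(yaw)); manip.servo_line([x,y,.005],vel=.12)
    effector.close(30); print("gap",manip.current_finger_gap(),"t",manip.current_clock())
    manip.servo_line([x,y,.24],vel=.2); print("gap",manip.current_finger_gap())
def place(i,dx=0,dy=0):
    best=None
    for yw in(RY+np.pi/2,RY-np.pi/2):
        q=manip.solve_ik([*rack(dx,dy),.24],down(yw))
        if q is not None:
            d=np.abs(np.array(q)-manip.current_q()).max()
            if best is None or d<best[0]: best=(d,yw)
    print("yaw",best); X=rack(dx,dy); z=.012+.032*i+.007
    manip.move_pose([*X,.26],down(best[1])); manip.servo_line([*X,z+.03],vel=.2); manip.servo_line([*X,z],vel=.05)
    print("F",np.round(manip.current_force(),1)); effector.open_jaws(); manip.servo_line([*X,.26],vel=.2); print("t",manip.current_clock())
E
python3 - <<'E'
from h import *
c=sorted(cases(),key=lambda c:c[0][1]); p=c[1][0]
pick(p); place(0)
manip.move_pose([.45,-.1,.3],down(0))
cases()
save("top","t2.png",(160,150,420,290),3)
E
```

```text
case [ 0.4699 -0.2131  1.5689] iou 0.828 [344 209  17  39 584]
case [ 0.4559 -0.3507  1.5507] iou 0.770 [384 212  16  39 595]
case [ 0.4439 -0.0829  1.5552] iou 0.858 [306 215  17  40 608]
gap 0.05988443136374266 t 4.1333
gap 0.05998735780104446
yaw (np.float64(0.6690443196864294), 1.5977963267948965)
F [-0.2  0.4 -2.6]
t 11.275
case [0.6202 0.2553 0.0264] iou 0.838 [196 177  41  18 592]
case [ 0.4559 -0.3507  1.5507] iou 0.770 [384 212  16  39 595]
```

View pics/t2.png

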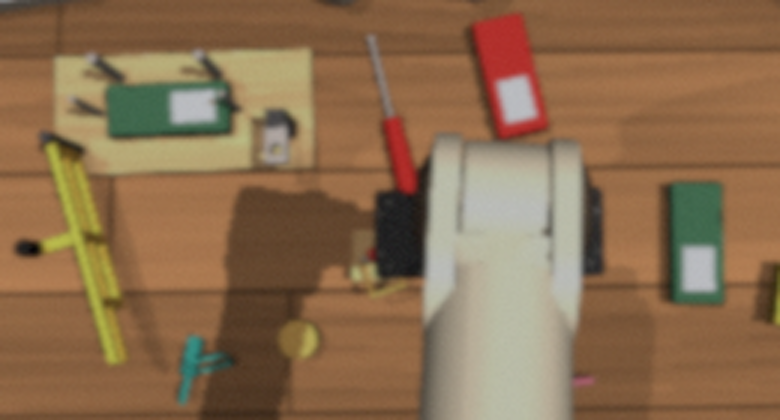

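The first case is on the pad at (168,110), fitted at (0.618,0.2525) against a target of (0.617,0.2545). Next is the far case.

```bash
python3 - <<'E'
from h import *
c=sorted(cases(),key=lambda c:c[0][1]); p=c[0][0]
pick(p); place(1)
manip.move_pose([.45,-.32,.3],down(0))
cases(); cases(z=.044)
save("top","t3.png",(160,150,420,290),3)
E
```

```text
case [0.6198 0.2548 0.0318] iou 0.837 [196 177  41  18 598]
case [ 0.454  -0.3495  1.5425] iou 0.770 [384 212  16  39 596]
gap 0.05938332413005562 t 15.975
gap 0.05950890678209669
yaw (np.float64(0.8556712190710623), 1.5977963267948965)
F [ 0.4  0.5 -3.5]
t 23.2333
case [0.6211 0.2565 0.0141] iou 0.843 [196 177  41  18 597]
case [ 0.5421  0.2341 -0.0306] iou 0.858 [202 200  41  17 642]
case [ 0.4473 -0.0821  1.5437] iou 0.842 [306 215  17  40 464]
case [0.6143 0.2451 0.0134] iou 0.782 [196 177  41  18 600]
case [ 0.5361  0.2233 -0.0275] iou 0.800 [202 200  41  17 644]
case [ 0.4458 -0.0834  1.5126] iou 0.789 [306 215  17  40 471]
```

View pics/t3.png

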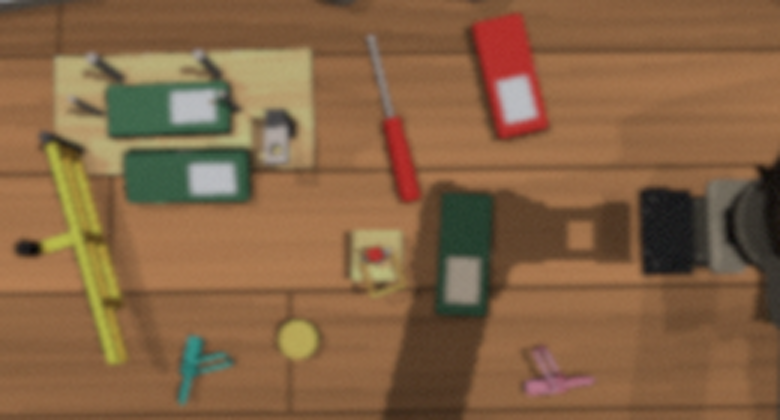

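The second case has been knocked off the column. It now lies at crop (187,176), across the base's front edge. I'll look at its tilt from the side.

```bash
python3 - <<'E'
from h import *
save("side","s3.png",(230,260,360,390),4.5)
m=viewer.get_image("side")
E
```

```text
(no output)
```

View pics/s3.png

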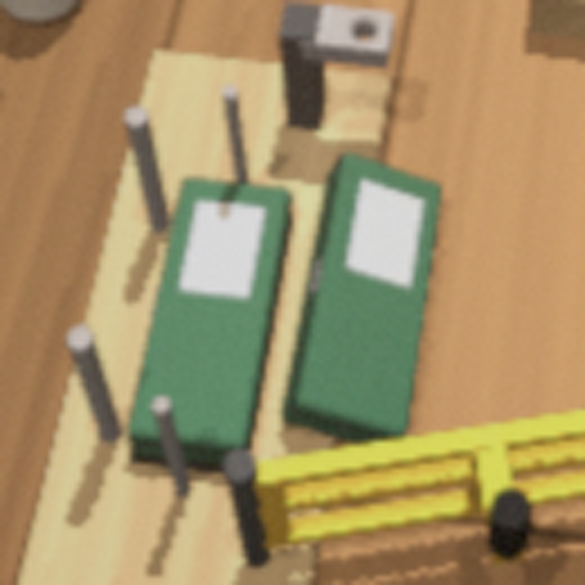

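The second case is tilted, with its front edge down on the table and its rear on the base. There is too little room behind it for a vertical grasp. I'll measure the lid corners and grasp its upper edges with a tilted tool.

```bash
python3 - <<'E'
from h import *
o=np.array
t=lambda x,y:o([x/3+160-.33,y/3+150-.33]); s=lambda x,y:o([x/4.5+230-.39,y/4.5+260-.39])
P=[]
for n,a,b in(("rearR",(247,149),(343,157)),("frontR",(250,199),(440,186)),("frontL",(128,202),(406,432)),("rearL",(126,153),(297,410))):
    r=both(t(*a),s(*b)); P.append(r[0]); print(n,r[0].round(4),round(r[1],4))
P=o(P); print("center",P.mean(0)); print("long",np.linalg.norm(P[0]-P[3]),np.linalg.norm(P[1]-P[2]),"short",np.linalg.norm(P[0]-P[1]),np.linalg.norm(P[2]-P[3]))
y=(P[3]+P[2]-P[0]-P[1]);y/=np.linalg.norm(y);x=(P[0]+P[3]-P[1]-P[2]);x/=np.linalg.norm(x);print("y",y,"x",x,"n",np.cross(x,y))
# fit 3D pose: yaw/tilt constrained: box with base-edge contact, project residuals
uv=[(("top",t(*a)),("side",s(*b))) for a,b in(((247,149),(343,157)),((250,199),(440,186)),((128,202),(406,432)),((126,153),(297,410)))]
L=o([[.03,-.07,0],[-.03,-.07,0],[-.03,.07,0],[.03,.07,0]])
from scipy.optimize import least_squares
def f(p):
    Q=R.from_euler('ZYX',p[3:6]).apply(L)+p[:3]
    return np.concatenate([(proj(n,Q[i])[0]-v) for i in range(4) for n,v in uv[i]])
r=least_squares(f,[*P.mean(0),0,-.3,0]); print("pose",r.x.round(4),"rms px",np.sqrt((r.fun**2).mean()))
E
```

```text
rearR [0.5674 0.1618 0.039 ] 0.0021
frontR [0.5128 0.1612 0.0195] 0.0008
frontL [0.5105 0.2991 0.0255] 0.001
rearL [0.5655 0.2998 0.0354] 0.0012
center [0.5390361  0.23043896 0.02983043]
long 0.13807311877297732 0.13805780965658354 short 0.05793652243690994 0.05584204772776625
y [-0.01521098  0.99984899  0.00840398] x [0.96564684 0.01119485 0.25961673] n [-0.25948345 -0.01206431  0.9656713 ]
pose [ 0.5387  0.2301  0.0291  0.0117 -0.3381  0.0254] rms px 0.5465167582481446
```

```bash
python3 - <<'E'
from h import *
from scipy.optimize import least_squares
o=np.array
t=lambda x,y:o([x/3+160-.33,y/3+150-.33]); s=lambda x,y:o([x/4.5+230-.39,y/4.5+260-.39])
uv=[(("top",t(*a)),("side",s(*b))) for a,b in(((247,149),(343,157)),((250,199),(440,186)),((128,202),(406,432)),((126,153),(297,410)))]
L=o([[.03,-.07,.032],[-.03,-.07,.032],[-.03,.07,.032],[.03,.07,.032]])
for xe in(.543,.547,.551,None):
    def Q(p):
        th=np.arctan2(.012,xe-p[0]) if xe else p[3]
        M=R.from_euler('ZY',[p[2],-th]); return M.apply(L+[.03,0,0])+[p[0],p[1],0],th
    def f(p):
        q=Q(p)[0]; return np.concatenate([(proj(n,q[i])[0]-v) for i in range(4) for n,v in uv[i]])
    r=least_squares(f,[.515,.23,.01,.3]); q,th=Q(r.x); print(xe,r.x.round(4),"th %.3f"%th,"rms %.2f"%np.sqrt((r.fun**2).mean()),"lid c",q.mean(0).round(4)); print(r.fun.reshape(-1,4).round(1).tolist())
# check of camera bias: side-vs-top for pin base case: placed case1 lid at z=.044
E
```

```text
Traceback (most recent call last):
  File "h.py", line 8, in proj
    c,f,M=cam(n); q=(np.atleast_2d(p)-c["eye"])@M
          ~~~^^^
  File "h.py", line 5, in cam
    c=viewer.get_calibration(n); f=200/np.tan(np.radians(c["vfov"]/2))
ValueError: time passes only in moves, steps and waits
```

```bash
sed -i 's/^def cam(n):/from functools import lru_cache\n@lru_cache\ndef cam(n):/' h.py; python3 - <<'E'
from h import *
from scipy.optimize import least_squares
o=np.array
t=lambda x,y:o([x/3+160-.33,y/3+150-.33]); s=lambda x,y:o([x/4.5+230-.39,y/4.5+260-.39])
uv=[(("top",t(*a)),("side",s(*b))) for a,b in(((247,149),(343,157)),((250,199),(440,186)),((128,202),(406,432)),((126,153),(297,410)))]
L=o([[.03,-.07,.032],[-.03,-.07,.032],[-.03,.07,.032],[.03,.07,.032]])
for xe in(.541,.544,.547,.551,None):
    def Q(p):
        th=np.arctan2(.012,xe-p[0]) if xe else p[3]
        M=R.from_euler('ZY',[p[2],-th]); return M.apply(L+[.03,0,0])+[p[0],p[1],0],th
    def f(p):
        q=Q(p)[0]; return np.concatenate([(proj(n,q[i])[0]-v) for i in range(4) for n,v in uv[i]])
    r=least_squares(f,[.515,.23,.01,.3]); q,th=Q(r.x); print(xe,r.x.round(4),"th %.3f"%th,"rms %.2f"%np.sqrt((r.fun**2).mean()),"lid c",q.mean(0).round(4))
    print(r.fun.reshape(-1,4).round(1).tolist())
E
```

```text
0.541 [0.5203 0.2329 0.0163 0.3   ] th 0.525 rms 2.33 lid c [0.5302 0.2331 0.0427]
[[-1.5, 2.7, 3.2, -2.6], [-0.9, 2.1, 2.7, -0.6], [-1.3, 2.3, 2.7, 1.7], [-3.0, 2.6, 3.5, -1.5]]
0.544 [0.5225 0.2329 0.0183 0.3   ] th 0.509 rms 1.75 lid c [0.5331 0.233  0.0426]
[[-1.5, 1.8, 1.9, -2.7], [-0.8, 1.3, 1.6, -0.9], [-1.3, 1.6, 1.6, 1.4], [-2.9, 1.7, 2.2, -1.6]]
0.547 [0.5234 0.2327 0.0195 0.3   ] th 0.471 rms 1.34 lid c [0.5356 0.2329 0.0421]
[[-1.3, 0.9, 0.6, -2.6], [-0.8, 0.7, 0.8, -1.2], [-1.2, 1.0, 0.8, 1.1], [-2.7, 0.9, 0.9, -1.6]]
0.551 [0.5215 0.2323 0.0185 0.3   ] th 0.386 rms 1.12 lid c [0.5372 0.2326 0.0409]
[[-1.1, 0.3, -0.4, -2.2], [-0.8, 0.5, 0.6, -1.5], [-1.2, 0.8, 0.5, 0.8], [-2.4, 0.2, -0.2, -1.3]]
None [0.5133 0.2313 0.0115 0.1481] th 0.148 rms 0.96 lid c [0.5383 0.2316 0.0361]
[[-0.1, -0.0, -1.2, -0.4], [-0.6, 0.9, 1.2, -2.1], [-1.1, 0.9, 0.8, 0.1], [-1.0, -0.4, -1.4, -0.1]]
```

```bash
python3 - <<'E'
from h import *
th=.37; c=np.array([.5372,.2325,.0405]); ax=np.array([np.sin(th),0,-np.cos(th)])
ori=(R.from_euler('y',-th)*R.from_quat(down(.015+np.pi/2))).as_quat()
g=c+.009*ax
manip.move_pose(g-.13*ax,ori); print("ok")
manip.servo_line(g-.03*ax,vel=.15); manip.servo_line(g,vel=.05); print("F",np.round(manip.current_force(),1))
save("side","s4.png",(230,260,360,390),4)
effector.close(45); print("gap",manip.current_finger_gap(),manip.current_clock())
manip.servo_line(g-.02*ax+[0,0,.0],vel=.05); manip.servo_line(g-.15*ax,vel=.15); print("gap",manip.current_finger_gap())
save("top","t4.png",(160,130,420,290),3)
E
```

```text
ok
F [-0.8 -0.8  0.1]
gap 0.05937919354127731 29.925
gap 0.059159215923137914
```

View pics/t4.png

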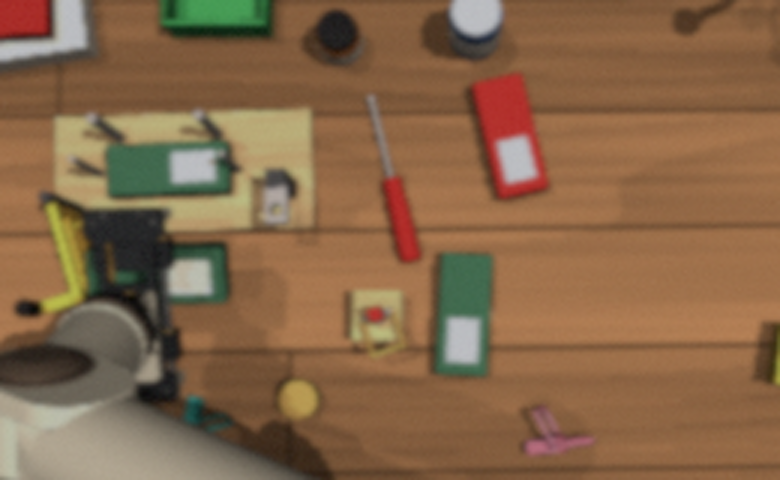

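The case is held, at crop (190,275) in the gripper. I'll level it, set it on the free table spot, regrasp it at full depth and stack it.

```bash
python3 - <<'E'
from h import *
p=np.array(manip.current_tool_pos()); manip.servo_line([p[0],p[1]-.03,.30],vel=.2)
X=[.47,-.24]
manip.move_pose([*X,.2],down(0)); print("gap",manip.current_finger_gap())
manip.servo_line([*X,.06],vel=.2); manip.servo_line([*X,.026],vel=.05); print("F",np.round(manip.current_force(),1))
effector.open_jaws(); manip.servo_line([*X,.15],vel=.2)
manip.move_pose([.42,-.45,.25],down(0))
c=sorted(cases(),key=lambda c:c[0][1]); print(manip.current_clock())
p=c[0][0]
assert abs(p[0]-.47)<.03 and abs(p[1]+.24)<.03
pick(p); place(1)
cases(); cases(z=.032)
save("side","s5.png",(230,210,390,390),3)
E
```

```text
gap 0.05946882736649103
F [ 0.4  0.4 -4.3]
case [0.6205 0.2547 0.0419] iou 0.830 [196 177  41  18 595]
case [ 0.4717 -0.2408  1.5587] iou 0.816 [352 208  17  39 473]
case [ 0.4462 -0.0823  1.5413] iou 0.857 [306 215  17  40 602]
38.8083
gap 0.0600026303707077 t 41.7167
gap 0.05959775583942414
yaw (np.float64(0.9925373366444441), 1.5977963267948965)
F [-0.3 -0.4 -3.8]
t 48.6167
case [ 0.4483 -0.0833  1.514 ] iou 0.864 [306 215  17  40 605]
case [ 0.4457 -0.0815  1.5247] iou 0.847 [305 215  18  40 613]
```

View pics/s5.png

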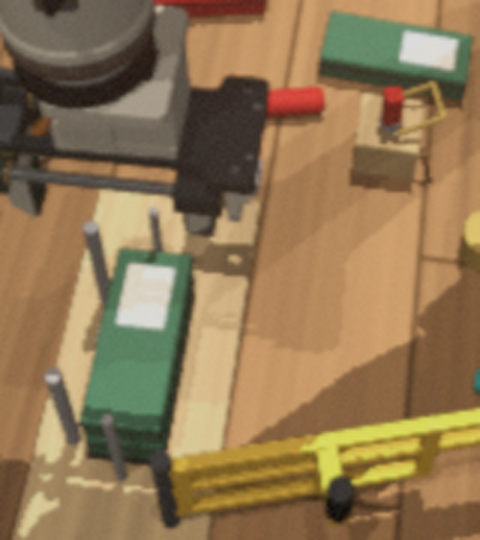

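Two cases are stacked squarely. Now the last one: drag it clear of the pin block, then pick it up.

```bash
python3 - <<'E'
from h import *
x,y=.4455,-.0825
manip.move_pose([x,y-.007,.16],down(-.02)); manip.servo_line([x,y-.007,.026],vel=.12)
effector.close(20); print("gap",manip.current_finger_gap())
manip.servo_line([x,y-.07,.026],vel=.08); effector.open_jaws(); manip.servo_line([x,y-.07,.15],vel=.2)
manip.move_pose([.42,-.42,.25],down(0))
c=sorted(cases(),key=lambda c:c[0][1]); p=c[0][0]; assert -.2<p[1]<-.1
pick(p); place(2)
manip.move_pose([.45,-.32,.3],down(0)); print(manip.current_clock())
for z in(.076,): cases(z=z)
save("side","s6.png",(230,210,390,390),3)
E
```

```text
gap 0.05976799362480018
case [0.6241 0.2626 0.0437] iou 0.933 [193 175  43  20 697]
case [ 0.4479 -0.154   1.5289] iou 0.852 [327 215  17  39 499]
gap 0.059829229675466035 t 58.7833
gap 0.060090223689996794
yaw (np.float64(0.772257392962936), 1.5977963267948965)
F [-0.3 -0.1 -2.3]
t 65.1167
67.2667
case [0.6151 0.25   0.0134] iou 0.928 [190 174  46  20 810]
```

View pics/s6.png

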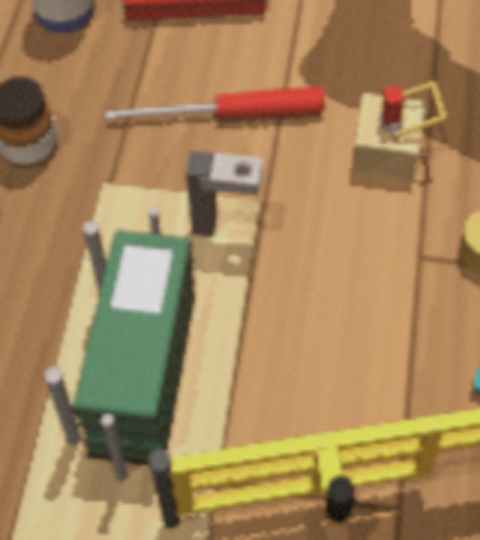

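All three cases stand in a square column. Now I'll grip the gate's knob and swing it along its arc.

```bash
python3 - <<'E'
from h import *
H=rack(-.0415,.105); r=np.hypot(.110,.045); b0=np.arctan2(-.110,-.045)+RY
def pos(a): b=b0-a; return [H[0]+r*np.cos(b),H[1]+r*np.sin(b),.131]
a0=1.30; yaw=lambda a:.1+(a0-a)
K=pos(a0); print(K)
manip.move_pose([K[0],K[1],.25],down(yaw(a0))); manip.servo_line(K,vel=.12)
effector.close(6); print("gap",manip.current_finger_gap())
for a in np.append(np.arange(a0-.1,.01,-.1),[0.,-.02]):
    manip.servo_line(pos(a),down(yaw(a)),vel=.06)
print("F",np.round(manip.current_force(),1)); manip.sleep(.3)
effector.open_jaws(); p=manip.current_tool_pos(); manip.servo_line([p[0],p[1],.26],vel=.2)
manip.move_pose([.4,-.3,.3],down(0)); print(manip.current_clock())
a=viewer.get_image("top")[:,:,::-1];b=viewer.get_image("side")[:,:,::-1]
c=lambda im,x0,y0,x1,y1,s:cv2.resize(im[y0:y1,x0:x1],None,fx=s,fy=s,interpolation=cv2.INTER_CUBIC)
cv2.imwrite("pics/g1.png",np.hstack([c(a,170,160,300,260,3)[:300],c(b,230,215,400,315,2.3)[:230].copy() if 0 else cv2.copyMakeBorder(c(b,270,225,400,325,3),0,0,0,0,0)]))
E
```

```text
[np.float64(0.4545184355271521), np.float64(0.3690851423588719), 0.131]
gap 0.01762931901806883
F [-4.5  2.7  4.6]
81.2583
```

View pics/g1.png

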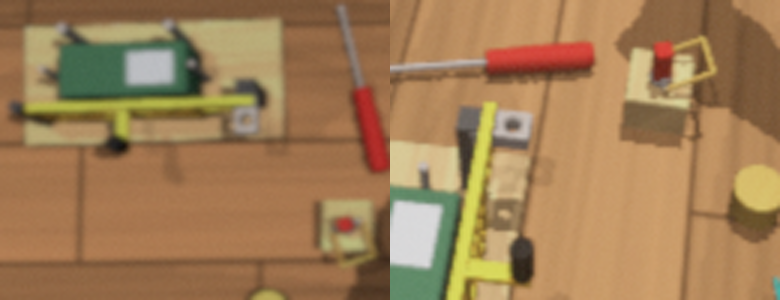

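The gate is shut along the rack. Hole at (251.7,200.3) in the top picture and (311.3,266.3) in the side picture. I'll refine the hole and grip centroids, then grasp the pin, squeezing across both grip axes to centre it in the hand.

```bash
python3 - <<'E'
from h import *
def hole(n,u,v,r=4):
    im=np.mean([viewer.get_image(n).astype(float).mean(2) for _ in range(2)],0)
    x0,y0=int(u)-r,int(v)-r; w=im[y0:y0+2*r+1,x0:x0+2*r+1]; print(w.round().astype(int)) 
    return w
hole("top",251.7,200.3,5); hole("side",311.3,266.3,5)
for n,u,v in(("top",284.8,234.8),("side",361,244)):
    im=viewer.get_image(n).astype(int); m=((im[...,0]>120)&(im[...,0]>2.2*im[...,1])).astype(np.uint8)
    k,l,st,ce=cv2.connectedComponentsWithStats(m); i=1+np.argmin(np.hypot(*(ce[1:]-[u,v]).T)); print(n,st[i],ce[i])
E
```

```text
[[108 111 117 125 130 134 136 137 130 109  83]
 [104 110 127 141 145 148 148 152 147 129 109]
 [105 117 139 152 148 142 144 153 153 140 124]
 [104 119 139 145 132 123 128 140 147 139 131]
 [100 115 135 137 121 117 128 137 142 137 131]
 [ 97 118 137 136 124 122 134 139 143 138 131]
 [107 131 145 147 139 136 142 148 148 139 132]
 [107 130 146 154 153 153 156 158 155 140 128]
 [ 96 113 132 145 149 150 152 151 146 132 125]
 [ 93  99 108 117 119 122 124 126 126 122 123]
 [ 85  86  89  91  91  94 106 113 117 118 120]]
[[158 161 158 158 153 149 149 153 157 159 156]
 [175 184 181 181 181 180 178 176 179 176 169]
 [182 190 188 181 172 174 181 185 189 189 185]
 [187 186 170 154 144 146 158 173 184 188 182]
 [183 178 150 118 106 110 126 152 178 189 178]
 [181 173 135  95  89  91  98 135 176 188 170]
 [182 177 138  95  92  96 104 145 180 190 162]
 [186 185 164 134 132 136 147 169 187 189 163]
 [186 186 180 174 173 176 182 186 190 188 157]
 [145 147 154 165 170 172 182 188 188 177 146]
 [100 104 108 118 124 125 132 137 142 138 129]]
top [283 233   4   4  12] [284.5 234.5]
side [358 239   6   6  32] [360.8125 241.4375]
```

```bash
python3 - <<'E'
from h import *
print(unproj("top",(251.0,199.4),.108),unproj("side",(310.6,266.4),.108),both((251.0,199.4),(310.6,266.4)))
print(unproj("top",(284.5,234.5),.089), both((284.5,234.5),(360.9,240.2)))
print(rack(-.0605,-.135))
# squeeze across pin x, then grasp across pin y
pin=np.array([.4469,.0146]); yp=.37
X=[*pin,.2]
q=[(manip.solve_ik(X,down(yp+s)),s) for s in(np.pi/2,-np.pi/2)]
s=min((np.abs(np.array(a)-manip.current_q()).max(),s) for a,s in q if a is not None)[1]
manip.move_pose(X,down(yp+s)); manip.servo_line([*pin,.077],vel=.1); effector.close(5); print("gap",manip.current_finger_gap(),np.round(manip.current_force(),1))
effector.open_jaws(); manip.servo_line(X,vel=.2)
manip.move_pose(X,down(yp)); manip.servo_line([*pin,.066],vel=.1); effector.close(25); print("gap",manip.current_finger_gap(),np.round(manip.current_force(),1))
manip.servo_line([*pin,.22],vel=.1); print("gap",manip.current_finger_gap(),manip.current_clock(),np.round(manip.current_force(),1))
E
```

```text
[[0.55953806 0.12107027 0.108     ]] [[0.55954032 0.12303654 0.108     ]] (array([0.55986033, 0.12145158, 0.10538245]), 1.183697687316603e-05)
[[0.4453948  0.01432393 0.089     ]] (array([0.44619445, 0.01433712, 0.08797202]), 0.001078125015635451)
[0.56036661 0.1179159 ]
gap 0.01627776449386612 [ 0.  -0.5  0.1]
gap 0.01557493866563958 [ 1.2  0.6 -1.2]
gap 0.01596840773978025 93.05 [ 0.5  0.5 -1.3]
```

```bash
python3 - <<'E'
from h import *
h=np.array([.5595,.1215])
manip.move_pose([*h,.24],down(RY)); manip.servo_line([*h,.172],vel=.1)
print(manip.current_tool_pos())
a=viewer.get_image("top")[:,:,::-1];b=viewer.get_image("side")[:,:,::-1]
c=lambda im,x0,y0,x1,y1,s:cv2.resize(im[y0:y1,x0:x1],None,fx=s,fy=s,interpolation=cv2.INTER_CUBIC)
B=c(b,285,225,350,285,8); print(proj("side",[*h,.108]),proj("side",[*h,.119]),proj("side",[*h,.195]))
cv2.imwrite("pics/p1.png",B)
E
```

```text
[0.55989945 0.12173342 0.17249689]
[[310.72479634 265.85365393]] [[310.65302141 263.3799419 ]] [[310.12074877 245.03524456]]
```

View pics/p1.png

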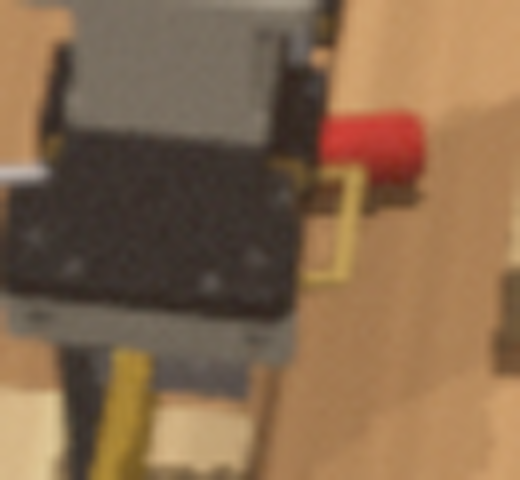

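The hand hides the hole in this view; only the loop shows, at crop (340,230), pointing towards the shaft's end. I'll insert by feel, with a small force-guided search.

```bash
python3 - <<'E'
from h import *
h=np.array([.5595,.1215]); F0=np.array(manip.current_force())
offs=[(0,0)]+[(r*np.cos(t),r*np.sin(t)) for r,n in((.0015,6),(.003,10),(.0045,14)) for t in np.arange(n)*2*np.pi/n+.5]
def fz(): return manip.current_force()[2]-F0[2]
ok=False
for o in offs:
    x,y=h+o
    manip.servo_line([x,y,.1645],vel=.05)   # tip 1.5mm above the mouth
    for z in np.arange(.1625,.1545,-.0015):
        manip.servo_line([x,y,z],vel=.03)
        if abs(fz())>5: break
    else: ok=True
    print(np.round(o,4),"z %.4f"%manip.current_tool_pos()[2],"F",np.round(np.array(manip.current_force())-F0,1))
    if ok: break
print(ok,manip.current_clock(),manip.current_finger_gap())
E
```

```text
[0 0] z 0.1549 F [-1.1  0.5 -0.3]
True 96.4583 0.015502921768676303
```

```bash
python3 - <<'E'
from h import *
x,y=.5595,.1215
for z in np.arange(.152,.1235,-.0015):
    manip.servo_line([x,y,z],vel=.04); f=np.array(manip.current_force())
    if f[2]>12 or np.linalg.norm(f)>15: break
print("z",manip.current_tool_pos(),"F",f.round(1),manip.current_finger_gap())
E
```

```text
z [0.56014077 0.12171349 0.1287233 ] F [-5.1 -2.  15.9] 0.015564212732735205
```

The collar seated at TCP z 0.1287 (0.129 expected). I'll release and check.

```bash
python3 - <<'E'
from h import *
effector.open_jaws(); p=manip.current_tool_pos(); manip.servo_line([p[0],p[1],.25],vel=.15)
manip.move_pose([.42,-.15,.3],down(RY)); effector.close(20); print(manip.current_clock())
a=viewer.get_image("top")[:,:,::-1];b=viewer.get_image("side")[:,:,::-1]
c=lambda im,x0,y0,x1,y1,s:cv2.resize(im[y0:y1,x0:x1],None,fx=s,fy=s,interpolation=cv2.INTER_CUBIC)
cv2.imwrite("pics/p2.png",np.hstack([c(a,228,175,278,235,8),c(b,285,225,335,285,8)]))
E
```

```text
105.825
```

View pics/p2.png

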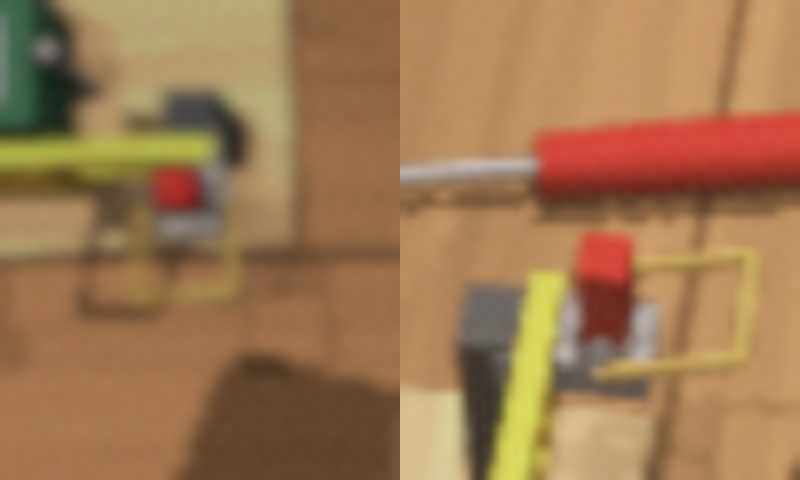

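The pin is seated, with the loop over the shaft end and its bar at top crop (187,297). Now I'll press the bar down with closed fingers.

```bash
python3 - <<'E'
from h import *
print("bar seen",unproj("top",(187/8+228-.44,297/8+175-.44),.131))
d=np.array([np.cos(RY),np.sin(RY)]); b=np.array([.5593,.1212])-.044*d; print(b)
manip.move_pose([*b,.25],down(RY)); manip.servo_line([*b,.145],vel=.15)
for z in np.arange(.138,.0915,-.003):
    manip.servo_line([*b,z],vel=.05); f=np.array(manip.current_force())
    if np.linalg.norm(f)>20: break
print("z",manip.current_tool_pos(),"F",f.round(1))
manip.sleep(.2); manip.servo_line([*b,.25],vel=.15); manip.move_pose([.42,-.15,.3],down(RY)); print(manip.current_clock())
a=viewer.get_image("top")[:,:,::-1];s=viewer.get_image("side")[:,:,::-1]
c=lambda im,x0,y0,x1,y1,s:cv2.resize(im[y0:y1,x0:x1],None,fx=s,fy=s,interpolation=cv2.INTER_CUBIC)
cv2.imwrite("pics/p3.png",np.hstack([c(a,180,160,280,240,4),c(s,245,225,345,305,4)]))
E
```

```text
bar seen [[0.51737002 0.11771774 0.131     ]]
[0.51531604 0.12001214]
z [0.51518339 0.11998451 0.09281813] F [-0.4 -0.3 -1. ]
114.45
```

View pics/p3.png

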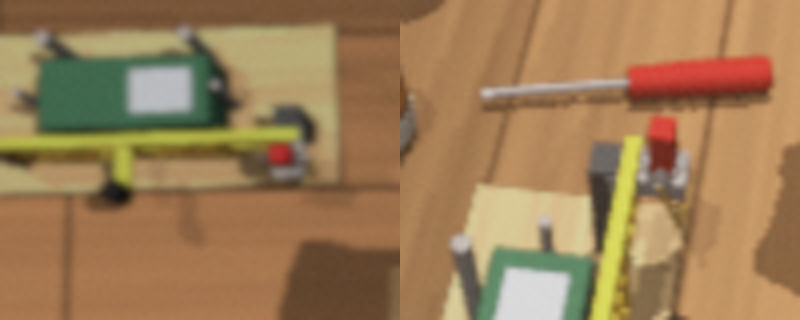

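The loop no longer sticks out in front of the shaft in either view, so it has snapped down. The gate is shut, the pin is upright at top crop (281,155) and the column is in place.

```bash
python3 - <<'E'
from h import *
cases(z=.076); print(manip.hand_in(),manip.current_clock())
E
```

```text
case [0.618  0.2508 0.0204] iou 0.871 [190 174  46  19 732]
the job is handed in; nothing more can be done
the job is handed in; nothing more can be done
```

I handed the job in at about 115 s, before any verdict was shown: the last pictures show all three green cases stacked on the pad, the gate shut, the pin seated in the shaft and the loop swung down over its end.

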